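# Swap a solid stopper for a vented cap on a cryo canister

## Task

One of the three canisters in the carrier is still shut with a solid, flat-topped stopper and has to be vented before it goes into nitrogen. Without ramming anything, slip the fork of the puller home under that stopper's flange, pull the stopper straight up until it pops off, and set it down in the tray, never touching it with the fingers; stand the puller back on the bench. Then take the spare vented cap from the grey rack and press it into the open canister until it clicks fully home, and leave the other two caps and the other things on the bench as they are.

Things in the scene. Friction and masses are not known exactly. Their poses are not given: they have to be found in the camera images.
- carrier: carrier fixed to the bench, base 88 x 206 mm (x, y), with three upright aluminium canisters in a row along its y axis, 62 mm apart, each 40 mm in outer diameter, rims 80 mm above the bench. Origin: centre of its underside; z up. Each bore is 24 mm wide; three spring balls 6.5 mm below the rim snap into the groove of a closure's stem (plain springs, no lock)
- mouth0 (a point): centre of the rim of the canister at -62 mm along the carrier's y, 80 mm above the bench; axes as the carrier's
- mouth1 (a point): centre of the rim of the middle canister; axes as the carrier's
- mouth2 (a point): centre of the rim of the canister at +62 mm along the carrier's y; axes as the carrier's
- stopper: white solid stopper, flat-topped, no knob, 45 g, home in one of the canisters. Origin: on its axis in the seat plane, which lies on the rim; z up. Above the seat plane: neck 26 mm across and 8 mm high, then flange 44 mm across and 4 mm thick, then a 3.5 mm dome. Below: stem 20 mm long, 20 mm wide. A pull of about 10 to 16 N pops it past the spring balls within 3 mm; raised 20 mm it is out
- puller: C-shaped steel puller, 160 g, standing on its flat fork. Origin: on the bench straight below the handle; z up, x along the tines to their open end. Fork 4 mm thick, 47 mm wide, its slot 31 mm wide; spine behind it. Frame and fork are clamped on the handle's bar by a thumbscrew, by chance up to 14 mm off either way: the slot's closed end is at x = -13.5 +- 14 mm (feel for it)
- puller_handle (a point): centre of the puller's black handle, 79 mm above the fork's underside; a block 30 mm along x, 22 mm along y (grip it across y), z = 56 to 102 mm. Below it the bar (z = 47 to 58 mm with its clamp). The tines reach 18.5 mm beyond the slot's closed end, so a stopper lies safely on them only with its neck (13 mm in radius) up against that end; the spine is 18.5 to 24.5 mm behind it
- tray: shallow white enamel tray fixed to the bench, 160 mm (its x) by 140 mm (its y), walls 20 mm high and 3 mm thick, floor 3 mm thick. Origin: centre of its underside
- cap_rack: grey plastic rack fixed to the bench, 62 x 112 mm (x, y) and 34 mm high, with two holes; the one at -27 mm along its y holds the spare vented cap. Origin: centre of its underside
- vent_cap: spare vented cap, white, 50 g: stem, neck and flange as on the stopper, the stem tapering to 15 mm at its foot, and a round knob on top. Origin: on its axis in the seat plane, which lies on the rack's top now and on the rim when home; z up. Set in a mouth it first stands about 14 mm too high on the spring balls; pressed with about 5 to 12 N it snaps past them and stops on the rim
- vent_cap_knob (a point): centre of the spare vented cap's knob, 26 mm above the seat plane; the knob is 18 mm in diameter and 28 mm high, from the flange's top (12 mm above the seat plane) to 40 mm above the seat plane
- vent_a: vented cap like the spare one, home in its canister; to be left alone. Origin in its seat plane
- vent_b: vented cap like the spare one, home in its canister; to be left alone. Origin in its seat plane
- bottle: amber bottle, 56 mm in diameter, 115 mm tall, standing behind the carrier; bystander. Origin: centre of its underside
- beaker: steel cup, 72 mm in diameter, 85 mm tall; bystander. Origin: centre of its underside
- jar: white screw jar, 60 mm in diameter, 70 mm tall; bystander. Origin: centre of its underside
- vial_box: cardboard vial box, 90 x 90 x 50 mm; bystander. Origin: centre of its underside
- tape: roll of blue tape lying flat, 76 mm in diameter, 24 mm high; bystander. Origin: centre of its underside
- tongs: steel tweezers lying flat, about 145 mm long along x, 8 mm high; bystander. Origin: middle of its underside
- marker: marker pen lying flat, 130 mm long along x, 16 mm thick; bystander. Origin: near the middle, underside
Not all that is in view belongs to the job. Several things look just like the tray: the one meant starts farthest to the robot's left.

How it is judged:
On the way:
1. the stopper hangs on the puller, out of its canister: 22 to 170 mm above the rim, upright within 0.25 rad and within 12 mm of the canister's axis, for 0.2 s (contact force between puller and stopper above 0.05 N and angle between stopper's own z axis and vertical below 0.25 rad and height (world z) of stopper between 0.102 and 0.25 m and (horizontal distance between stopper and mouth0 below 0.012 m or horizontal distance between stopper and mouth1 below 0.012 m or horizontal distance between stopper and mouth2 below 0.012 m)), for 0.2 s.
At the end, for the whole second after the job is handed in: the spare vented cap is home in the opened canister (within 2 mm of the rim, 4 mm of its axis, 0.1 rad of upright), the stopper is at rest in the tray, and the puller stands upright on the bench (within 0.1 rad), at rest and clear of the stopper (((horizontal distance between vent_cap and mouth0 below 0.004 m and z of vent_cap in the frame of mouth0 below 0.002 m) or (horizontal distance between vent_cap and mouth1 below 0.004 m and z of vent_cap in the frame of mouth1 below 0.002 m) or (horizontal distance between vent_cap and mouth2 below 0.004 m and z of vent_cap in the frame of mouth2 below 0.002 m)) and z of vent_cap in the frame of carrier above 0.077 m and angle between each of vent_cap, puller's own z axis and vertical below 0.1 rad and x of stopper in the frame of tray between -0.08 and 0.08 m and y of stopper in the frame of tray between -0.07 and 0.07 m and height (world z) of stopper below 0.04 m and linear speed of each of stopper, puller below 0.02 m/s and height (world z) of puller below 0.006 m and contact force between puller and stopper below 0.05 N); the robot touches nothing.
It fails at once if the gripper's fingers touch the stopper (contact force between the fingers and stopper above 0.3 N).
It fails at once if something is rammed: more than 22 N between the puller and the stopper, or 60 N between the puller or the spare cap and the carrier (contact force between puller and stopper above 22 N or contact force between any of puller, vent_cap and carrier above 60 N).
It fails at once if the stopper is flung or dropped from a height (faster than 1.3 m/s) (linear speed of stopper above 1.3 m/s).
It fails at once if one of the two caps already fitted is shifted by more than 5 mm (distance of any of vent_a, vent_b from where it was at the start of the episode above 0.005 m).
It fails at once if a bystander on the bench (bottle, cup, jar, vial box, tape, tweezers or pen) is shifted by more than 30 mm (distance of any of bottle, beaker, jar, vial_box, tape, tongs, marker from where it was at the start of the episode above 0.03 m).
It also fails if it takes over 69 s, if anything falls off the work surface, if the arm or the gripper's body presses on something with over 40 N, if the wrist force passes 120 N, or if a joint passes its speed limit or range.

## Robot

A 7-joint arm with a two-finger parallel gripper is mounted at the origin on the work surface. World frame = base frame: x ahead of the robot, y to its left, z up, the work surface at z = 0. Lengths are in m, angles in rad, forces in N, time in s.
With the tool pointing down it reaches from about 0.4 to 0.85 m from the base axis. Payload 6.9 kg.
Tool frame: the origin (TCP) lies between the finger pads; the fingertips stand env.tcp_to_tips ahead of it and the grasp point (between the pads) lies 3 mm ahead of it (env.tcp_to_tips is the distance from the TCP to the fingertips, in m); z points along the fingers, y is the line along which they close (so a half turn about z gives the same grasp; the last joint's range is limited). The gripper opens to 85 mm and grips with 20 to 120 N. Pads are 22 mm wide; open, the fingers measure 114 mm over their backs; the gripper's body (76 mm by 85 mm) begins 54 mm behind the grasp point. The pads swing forward as they close: fully open they stand 13 mm farther back than shut.
Start: joints at [1.23, 0.507, -0.238, 1.5, 0.126, 1.149, -0.155], TCP at [0.27, -0.564, 0.253] pointing down, gripper open.
Joint ranges: [-3.08, 3.08], [-0.24, 2.05], [-1.43, 1.35], [0, 2.5], [-1.52, 4.66], [0.17, 1.96], [-2.89, 2.89]. Speed limits (rad/s): [2.39, 2.39, 3.14, 3.14, 3.14, 3.14, 3.14].

## Interface

Orientations are given as a rotation vector (axis times angle).
In Python, from plant import readout, get_image, env, nets gives the robot as it stands.
- The arm moves only by the tool step_arm, never from a script. Its argument "steps" is text: rows parted by semicolons, each of 5 numbers parted by spaces: the shift along the tool's x, y, z in mm, then the turn about the tool's z in degrees, then the finger opening in mm, from 0 to 85.4. A call has 1 to 12 rows; each row is the pose to reach, as a shift and turn from the pose commanded when the call began, along the tool's axes at that moment; what a row does not reach only later rows make up. A row lasts 1/8 s, in which the tool goes at most 62.5 mm and 10.7 degrees, less where a joint would pass 70% of its speed; a pose out of reach is approached as far as the arm can. A call with a gripper value outside its range is refused whole. The fingers move at their own pace and stop on an object; the grip force is fixed at half the most. Time passes only in rows, so rows that repeat a pose let the fingers close. It gives the time, the measured TCP pose, the force, the opening and the grip force at its end, in the units of the state.
- readout.sense(): the state, without advancing time (a new reading comes with each control period).
- get_image(name): name is "scene" or "top"; returns a dict with "frame" (400x640x3 uint8, blue, green, red), "fx", "fy", "cx", "cy" (pixels), "k1" (the pictures are not rectified: a ray, as slopes to the right and down, at radius r is drawn at 1 + k1 r^2 times it, then the intrinsics apply), "origin" and "attitude" of the camera in the world. Camera axes: x right, y down, z forward; pixel columns grow to the right and rows downward; lengths in m; the calibration is good to about 2 mm. A picture is of the moment at which its call begins. There is no depth.
- env.finish_job(): hands the job in; it is judged then, once.
Trained networks look in a picture, given as the dict that the camera call returned (one of the last four; its "shot" number tells which), for a name from the list of things; names that differ only in an ending like _2 or _b are one class to them, and where a whole thing is asked for, a point or a joint stands for the part that bears it (a point fixed in the world has none). Each returns a list of dicts, best first, with "confidence" (0 to 1); they miss things now and then, are a little off and sometimes report something else, mostly with a low value. They report only what shows in the picture. A call takes as long as a camera call. They do not tell look-alikes from the thing itself.
- nets.cut_out(picture, label): "mask" (400x640 bool, what is visible of it) and "box" ([left, top, right, bottom] in pixels, round what is visible of it).
The state is a dict: "time": time; "q": joint angles; "qd": joint speeds; "joint_efforts": joint torques, N m; "position": TCP position; "ee_rot": TCP orientation; "force": force on the tool from outside, world axes, zero at the start; "torque": the same for the moment, N m; "opening": opening from 0.0 (shut) to 1.0 (fully open); "finger_force": force on a finger pad.
Only numpy, scipy, OpenCV 4.12 (cv2) and the standard library are available. Lean on these libraries where they do the work, as an engineer would, in place of code of your own. Each camera call takes 0.05 s, during which the arm holds its last target. There are 200 camera calls.

## Working session

There is one attempt and no reset: what is moved stays moved. The work goes in short steps, Python scripts to look and compute and a tool call to move; the robot and the scene stay as the last step left them, time stands still between calls to the robot, and variables do not carry over. Pictures are saved under pics/ and viewed, at most 10 in all, crops included, and the job is handed in when it is done.

Besides the shell and the picture viewer there is one more tool, called by a JSON object that holds its "method" and its "body". step_arm: Moves the arm, as the interface text tells. Its arguments: {"type":"object","properties":{"steps":{"type":"string"}},"required":["steps"]}

```bash
ls; mkdir -p pics
python3 - <<'E'
from plant import readout,get_image,env,nets
import cv2
s=readout.sense();print(s,env.tcp_to_tips)
for n in("scene","top"):
    p=get_image(n);cv2.imwrite(f"pics/{n}0.png",p["frame"]);print({k:v for k,v in p.items() if k!="frame"})
E
```

```text
pics
{'time': 0.0, 'q': array([ 1.22948521,  0.50833323, -0.23754621,  1.50113216,  0.12569519,
        1.14890274, -0.15479764]), 'qd': array([-0.00173056,  0.00164859, -0.00124887, -0.00149507,  0.00023433,
       -0.00200586,  0.00052248]), 'joint_efforts': array([-6.76728689e-06, -6.20587921e+01, -2.18639083e+00, -2.49648392e+01,
        1.27674590e-02,  1.20211893e-02, -1.35211880e-05]), 'position': array([ 0.26979841, -0.5632521 ,  0.25243348]), 'ee_rot': array([-3.06181364e+00, -6.95696485e-01,  6.51374279e-04]), 'force': array([ 0.29924845,  0.07474576, -0.55800969]), 'torque': array([-0.00184456, -0.02757898, -0.02454752]), 'finger_force': 0.0, 'opening': 1.000081441973309} 0.022
{'fx': 361.32353828871743, 'fy': 361.32353828871743, 'cx': 323.78533420951936, 'cy': 201.57775282888295, 'k1': -0.004562273397248467, 'origin': array([ 0.87263178, -0.39782846,  0.69551307]), 'attitude': array([-2.32096234, -0.96514539,  0.34986016]), 'shot': 1}
{'fx': 518.1411766033314, 'fy': 518.1411766033314, 'cx': 325.69930929448617, 'cy': 199.37697207972602, 'k1': -0.12308652942775829, 'origin': array([ 0.2267048 , -0.0542861 ,  1.36120797]), 'attitude': array([-2.03405121,  2.1772555 , -0.24243102]), 'shot': 2}
```

View pics/scene0.png

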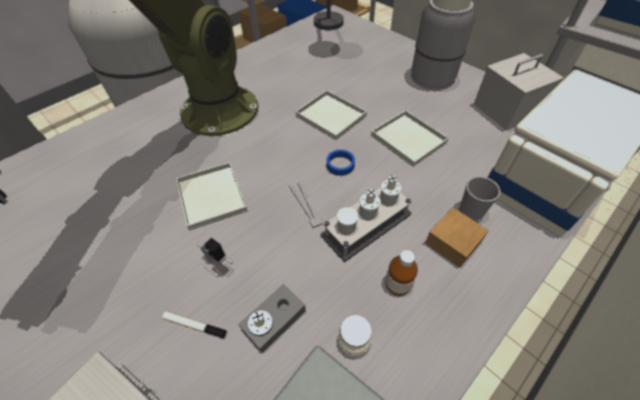

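View pics/top0.png

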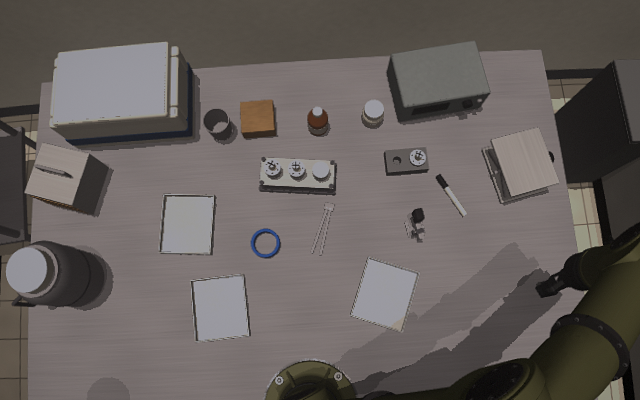

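The pictures show three tray look-alikes in the top view at (188,224), (220,308) and (385,293). The leftmost, meaning largest y, is (188,224).

There are three closures in the carrier at (272,168), (297,169) and (321,168); the flat, knobless one at (321,168) is the stopper. The spare cap is at (418,157) in the rack, and the puller is at (417,222).

```bash
cat > h.py <<'E'
from plant import readout,get_image,env,nets
import cv2,numpy as np
from scipy.spatial.transform import Rotation as R
from scipy.optimize import least_squares
def K(p): return np.array([[p["fx"],0,p["cx"]],[0,p["fy"],p["cy"]],[0,0,1.]]),np.array([p["k1"],0,0,0,0])
def ray(p,uv):
    k,d=K(p); n=cv2.undistortPoints(np.array(uv,float).reshape(-1,1,2),k,d).reshape(-1,2)
    return R.from_rotvec(p["attitude"]).apply(np.c_[n,np.ones(len(n))])
def atz(p,uv,z):
    r=ray(p,uv); return p["origin"]+r*((z-p["origin"][2])/r[:,2:])
def proj(p,X):
    k,d=K(p); Rt=R.from_rotvec(p["attitude"]).inv(); c=Rt.apply(np.atleast_2d(X)-p["origin"])
    return cv2.projectPoints(c,np.zeros(3),np.zeros(3),k,d)[0].reshape(-1,2)
def cen(m):
    y,x=np.nonzero(m); return np.array([x.mean(),y.mean()])
def tcp():
    s=readout.sense(); return s["position"],R.from_rotvec(s["ee_rot"])
E
python3 - <<'E'
from h import *
P={n:get_image(n) for n in("top","scene")}
for l in["puller","puller_handle","stopper","vent_cap","vent_cap_knob","tray","cap_rack","carrier"]:
    for n in P:
        for d in nets.cut_out(P[n],l)[:4]:
            m=d["mask"].astype(np.uint8); c=cen(m)
            print(l,n,round(d["confidence"],2),d["box"],c.round(1),"z0",atz(P[n],c,0)[0,:2].round(3),"rect",[np.round(v,1) for v in cv2.minAreaRect(cv2.findNonZero(m))])
a=cv2.resize(P["top"]["frame"][190:260,380:460],None,fx=5,fy=5,interpolation=3)
b=cv2.resize(P["scene"]["frame"][220:290,180:260],None,fx=5,fy=5,interpolation=3)
c=cv2.resize(P["top"]["frame"][140:210,250:350],None,fx=4,fy=4,interpolation=3)
o=np.zeros((350+280,800,3),np.uint8);o[:350,:400]=a;o[:350,400:]=b;o[350:,:400]=c
cv2.imwrite("pics/crop.png",o[:600])
E
```

```text
puller top 0.56 [407.9, 210.7, 423.5, 240.7] [416.6 224.6] z0 [ 0.448 -0.312] rect [array([414.5, 223.5]), array([29., 17.]), np.float64(90.0)]
puller scene 0.79 [196.9, 235.4, 228.0, 272.9] [212.8 254.4] z0 [ 0.411 -0.3  ] rect [array([212.5, 255.6]), array([37.9, 24.7]), np.float64(59.0)]
puller_handle top 0.85 [406.3, 210.6, 426.0, 238.1] [416.6 223.6] z0 [ 0.451 -0.312] rect [array([414.5, 223. ]), array([30., 17.]), np.float64(90.0)]
puller_handle top 0.48 [410.3, 150.4, 424.9, 167.8] [417.4 157.2] z0 [ 0.636 -0.335] rect [array([417.5, 157.5]), array([15., 15.]), np.float64(90.0)]
puller_handle scene 0.59 [195.2, 239.3, 231.1, 279.4] [212.8 254.7] z0 [ 0.412 -0.301] rect [array([212.2, 255.8]), array([39.9, 26.2]), np.float64(55.5)]
stopper top 0.72 [250.5, 231.5, 279.6, 258.7] [264.6 242.7] z0 [0.427 0.095] rect [array([264.5, 243. ]), array([28., 29.]), np.float64(90.0)]
stopper top 0.68 [310.3, 157.7, 330.6, 178.9] [319.9 169.3] z0 [ 0.619 -0.064] rect [array([320., 169.]), array([16., 16.]), np.float64(90.0)]
stopper scene 0.66 [338.3, 206.7, 357.6, 225.3] [347.  216.1] z0 
[... 2901 characters left out ...]
 380.9, 208.1] [369.  200.3] z0 [0.555 0.057] rect [array([369. , 199.5]), array([19., 18.]), np.float64(90.0)]
cap_rack scene 0.65 [239.1, 282.4, 307.7, 353.5] [274.7 316.4] z0 [ 0.615 -0.292] rect [array([271.7, 316.9]), array([38.4, 64.5]), np.float64(46.0)]
carrier top 0.94 [260.5, 157.6, 339.4, 197.3] [298.3 179.1] z0 [ 0.595 -0.004] rect [array([297.3, 176.2]), array([76.4, 35.4]), np.float64(2.6)]
carrier top 0.31 [158.8, 193.3, 218.0, 255.8] [187.1 223.8] z0 [0.492 0.302] rect [array([187. , 223.6]), array([54.8, 62.2]), np.float64(3.8)]
carrier scene 0.88 [319.9, 191.2, 409.2, 261.8] [365.4 225. ] z0 [ 0.597 -0.005] rect [array([366.6, 220.1]), array([43.5, 92.9]), np.float64(56.3)]
```

View pics/crop.png

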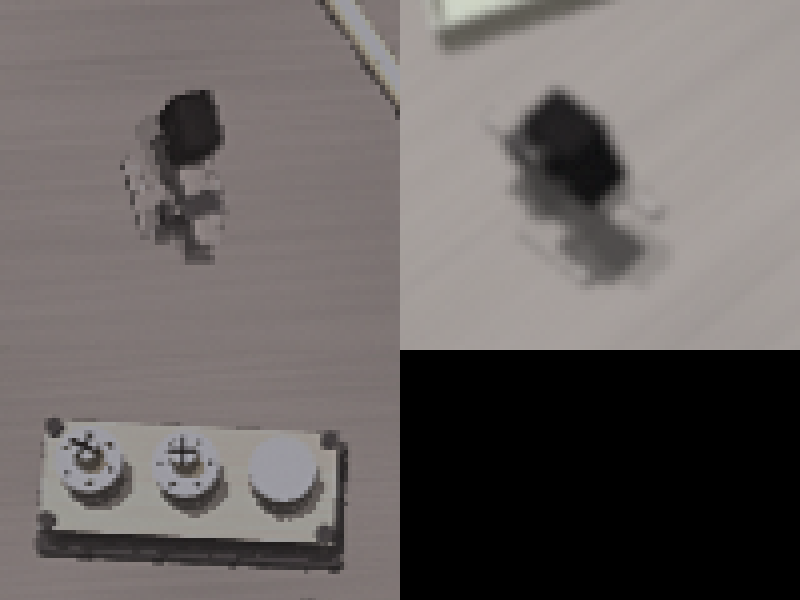

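The crop confirms the flat white disc at the robot's right end of the carrier (crop (283,468), top view about (321,168)) is the stopper; the other two have knobs. Next I'll rectify the puller onto the bench plane.

```bash
cat > m.py <<'E'
from h import *
P={n:get_image(n) for n in("top","scene")}
# handle: dark pixels
pts={}
for n,(x0,y0,x1,y1) in {"top":(400,200,440,245),"scene":(185,225,245,285)}.items():
    g=P[n]["frame"][y0:y1,x0:x1].max(2); m=(g<48).astype(np.uint8)
    k,l,st,c=cv2.connectedComponentsWithStats(m); i=1+st[1:,4].argmax(); pts[n]=c[i]+[x0,y0]; print(n,pts[n],st[i])
def tri(a,b):
    ra,rb=[v/np.linalg.norm(v) for v in(ray(P["top"],a)[0],ray(P["scene"],b)[0])]
    A=np.c_[ra,-rb]; t=np.linalg.lstsq(A,P["scene"]["origin"]-P["top"]["origin"],rcond=None)[0]
    p,q=P["top"]["origin"]+t[0]*ra,P["scene"]["origin"]+t[1]*rb; return (p+q)/2,np.linalg.norm(p-q)
H,g=tri(pts["top"],pts["scene"]);print("handle",H.round(4),g)
# rectified views centred on handle, z=4mm ; up=+x left=+y, 2.5px/mm
o=[]
for n in P:
    jj,ii=np.meshgrid(np.arange(400),np.arange(400)); X=np.c_[(H[0]+(200-ii)*.0004).ravel(),(H[1]+(200-jj)*.0004).ravel(),np.full(160000,.004)]
    uv=proj(P[n],X).astype(np.float32).reshape(400,400,2)
    w=cv2.remap(P[n]["frame"],uv[...,0],uv[...,1],cv2.INTER_CUBIC); w=cv2.convertScaleAbs(w,alpha=1.3); cv2.drawMarker(w,(200,200),(0,0,255),0,12); o.append(w)
cv2.imwrite("pics/rect.png",np.hstack(o))
# stopper top: bright blob; carrier row
S={"top":nets.cut_out(P["top"],"stopper"),"scene":nets.cut_out(P["scene"],"stopper")}
# closures flange tops at z~.092/.0955 via bright threshold in top view
g=P["top"]["frame"][140:200,250:350]; 
for n,c in(("top",(319.9,169.3)),("scene",(347,216.1))): print("stopper z.092",n,atz(P[n],[c],.092)[0].round(4))
for n,c in(("top",(417.3,157.2)),("scene",(259.5,322.4))): print("cap z.055",n,atz(P[n],[c],.055)[0].round(4))
b=cv2.resize(P["top"]["frame"][145:200,250:345],None,fx=8,fy=8,interpolation=2);cv2.imwrite("pics/car.png",b)
E
python3 m.py
```

```text
top [417.38970588 215.27941176] [ 12   8  12  15 136]
scene [214.45887446 249.89177489] [ 21  15  18  21 231]
handle [ 0.4586 -0.3024  0.0802] 0.0020545285620552196
stopper z.092 top [ 0.5925 -0.0635  0.092 ]
stopper z.092 scene [ 0.5922 -0.0666  0.092 ]
cap z.055 top [ 0.6192 -0.323   0.055 ]
cap z.055 scene [ 0.6242 -0.3271  0.055 ]
```

View pics/rect.png

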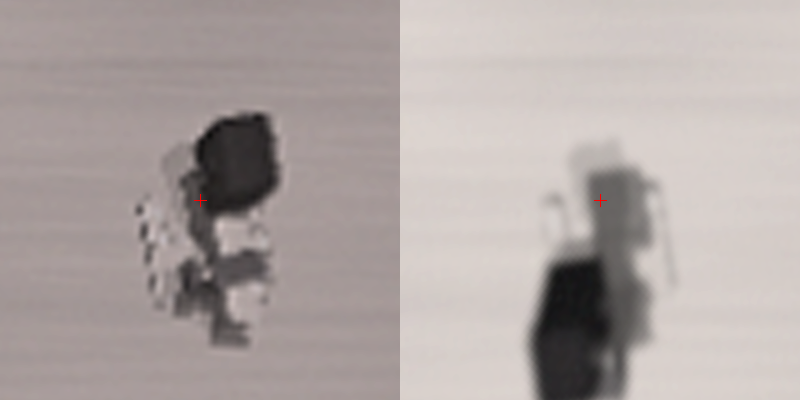

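View pics/car.png

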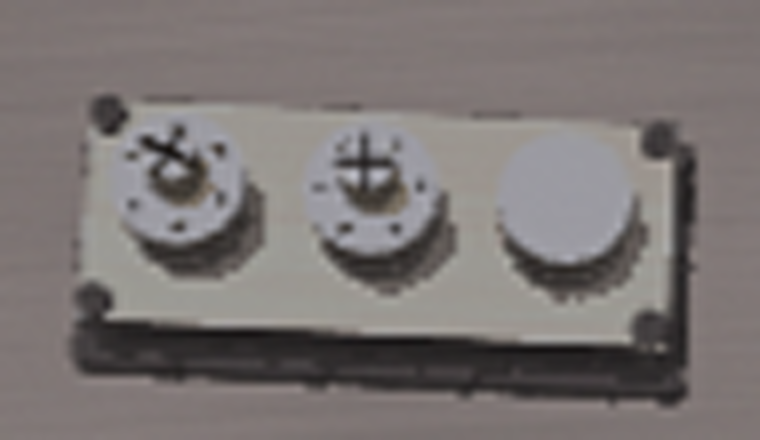

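The rectified views show the fork's outer edges (scene half: columns 548 to 665, leaning about 12°) with its tips at row ~190, near the handle. So the open end points to world +x with yaw ≈ +12°, and the slot's closed end is at roughly x = −14 mm.

The carrier crop shows disc centres at (178,180), (372,188) and (567,198), in 8× pixels.

```bash
cat >> h.py <<'E'
def go(x,y,z,yaw):  # yaw of tool x in world, deg -> shift mm, turn deg
    p,r=tcp(); d=r.inv().apply(np.array([x,y,z])-p)*1000
    tx=r.apply([1,0,0]); cur=np.degrees(np.arctan2(tx[1],tx[0]))
    print("shift",d.round(1),"turn",round(-((yaw-cur+180)%360-180),1),"cur",p.round(4),round(cur,2))
E
python3 - <<'E'
from h import *
p=get_image("top")
for c in[(178,180),(372,188),(567,198)]:
    print(atz(p,[(c[0]/8+250-.44,c[1]/8+145-.44)],.092).round(4))
go(.4586,-.3024,.2,12);go(.4586,-.3024,.086,12)
E
```

```text
[[0.6069 0.0586 0.092 ]]
[[ 0.5999 -0.0031  0.092 ]]
[[ 0.5924 -0.0648  0.092 ]]
shift [ 283.  -154.1   53.3] turn 13.6 cur [ 0.27   -0.5636  0.2533] 25.6
shift [ 283.  -154.1  167.3] turn 13.6 cur [ 0.27   -0.5636  0.2533] 25.6
```

{"method": "step_arm", "body": {"steps": "50 -27 0 4 85; 100 -54 10 8 85; 150 -82 20 12 85; 200 -109 30 13.6 85; 250 -136 40 13.6 85; 283 -154 53 13.6 85; 283 -154 53 13.6 85; 283 -154 100 13.6 85; 283 -154 140 13.6 85; 283 -154 167 13.6 85; 283 -154 167 13.6 85; 283 -154 167 13.6 85"}}

```text
time: 2.75
position: [0.459, -0.3035, 0.0874]
ee_rot: [3.123, 0.327, 0.002]
force: [0.8, -0.2, 0.8]
opening: 0.994
finger_force: 0.0
```

Run:
```python
from h import *
go(.4586,-.3024,.086,12); p=get_image("scene")
cv2.imwrite("pics/g.png",cv2.resize(p["frame"][170:310,130:300],None,fx=4,fy=4,interpolation=2))
```

```text
shift [-0.2 -1.1  1.4] turn -0.1 cur [ 0.459  -0.3035  0.0874] 11.95
```

View pics/g.png

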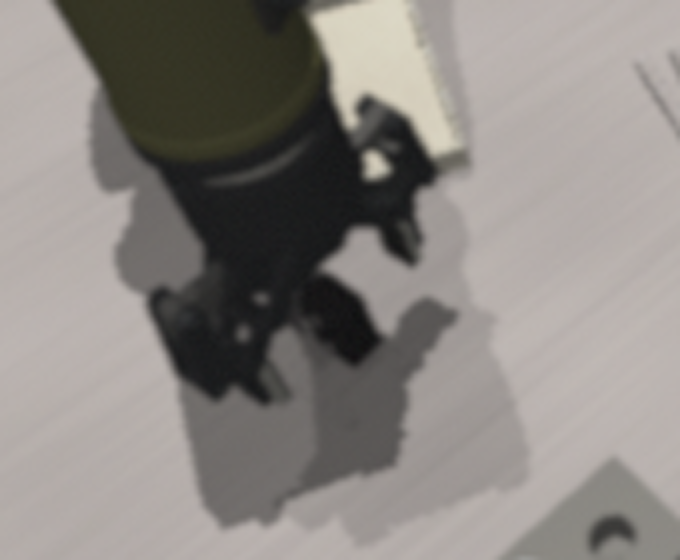

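The handle at crop (342,320) sits midway between the finger pads at (275,390) and (410,255), so I'll close on it.

{"method": "step_arm", "body": {"steps": "0 0 0 0 60; 0 0 0 0 40; 0 0 0 0 20; 0 0 0 0 10; 0 0 0 0 10; 0 0 0 0 10; 0 0 0 0 10"}}

```text
time: 3.68
position: [0.4588, -0.3024, 0.0867]
ee_rot: [3.124, 0.329, 0.0]
force: [-2.1, 1.2, 5.6]
opening: 0.254
finger_force: 57.2
```

Run:
```python
from h import *
go(.5229,-.0563,.1687,-7)
```

```text
shift [ 113.9 -227.3  -82.1] turn 19.0 cur [ 0.4588 -0.3024  0.0867] 12.01
```

{"method": "step_arm", "body": {"steps": "0 0 -20 0 10; 0 0 -60 0 10; 0 0 -90 0 10; 25 -50 -100 5 10; 50 -100 -100 10 10; 75 -150 -100 15 10; 100 -200 -100 19 10; 113.9 -227.3 -100 19 10; 113.9 -227.3 -82 19 10; 113.9 -227.3 -82 19 10; 113.9 -227.3 -82 19 10"}}

```text
time: 5.05
position: [0.5228, -0.0571, 0.1684]
ee_rot: [3.135, -0.193, -0.001]
force: [0.7, -0.7, -1.2]
opening: 0.25
finger_force: 59.8
```

Run:
```python
from h import *
go(.5229,-.0563,.1687,-7); o=[]
for n,(x,y) in(("scene",(285,140)),("top",(270,140))):
    p=get_image(n); o.append(cv2.resize(p["frame"][y:y+110,x:x+80],(400,550),interpolation=2)); cv2.imwrite(f"pics/raw_{n}.png",p["frame"])
cv2.imwrite("pics/pre.png",np.hstack(o))
```

```text
shift [ 0.  -0.8 -0.3] turn -0.1 cur [ 0.5228 -0.0571  0.1684] -7.06
```

View pics/pre.png

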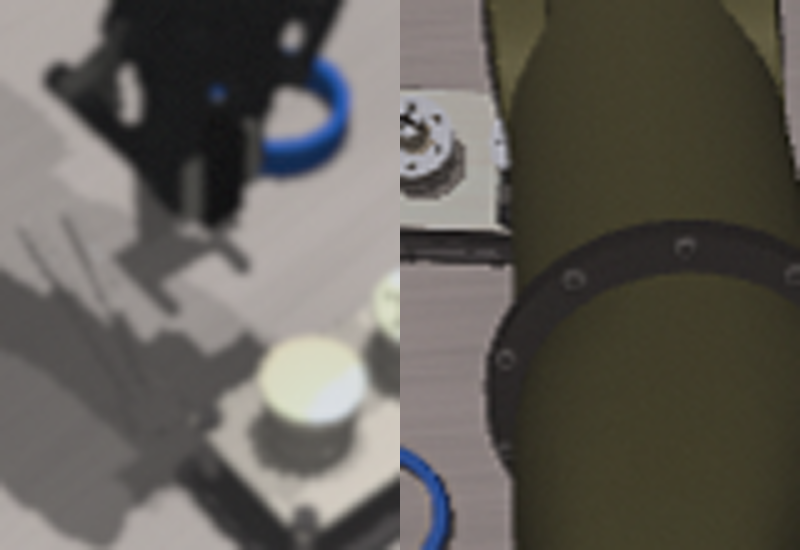

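The scene crop shows the fork level, with tine ends at crop (172,310) and (242,270) and the stopper's disc centre near (313,381). The arm hides everything in the top view.

Run:
```python
from h import *
p=get_image("scene"); pos,r=tcp()
ax=r.apply([1,0,0])[:2]; ay=np.array([-ax[1],ax[0]])
def pr(l,c,z):
    X=atz(p,[(285+c[0]/5-.4,140+c[1]/5-.4)],z)[0]; d=X[:2]-pos[:2]; print(l,X.round(4),"ahead",(d@ax*1e3).round(1),"left",(d@ay*1e3).round(1))
pr("tineR",(172,308),.085);pr("tineL",(242,268),.085);pr("stopper",(313,381),.0925)
X=np.array([.5924,-.0648,.0925]);print(proj(p,X), (proj(p,X)-[285,140])*5)
```

```text
tineR [ 0.5195 -0.0764  0.085 ] ahead -1.1 left -19.6
tineL [ 0.5253 -0.0394  0.085 ] ahead 0.0 left 17.8
stopper [ 0.5922 -0.066   0.0925] ahead 69.7 left -0.3
[[347.67595502 215.51838085]] [[313.37977508 377.59190427]]
```

{"method": "step_arm", "body": {"steps": "15 0 -0.3 0 10; 30 0 -0.3 0 10; 42 0 -0.3 0 10; 52 0 -0.3 0 10; 56 0 -0.3 0 10; 59 0 -0.3 0 10; 62 0 -0.3 0 10; 64 0 -0.3 0 10; 64 0 -0.3 0 10"}}

```text
time: 6.32
position: [0.5864, -0.0643, 0.1686]
ee_rot: [-3.136, 0.192, 0.0]
force: [-0.6, 0.8, -1.7]
opening: 0.252
finger_force: 60.0
```

{"method": "step_arm", "body": {"steps": "2 0 0 0 10; 4 0 0 0 10; 5 0 0 0 10; 6 0 0 0 10; 7 0 0 0 10; 8 0 0 0 10; 8 0 0 0 10"}}

```text
time: 7.2
position: [0.5944, -0.0653, 0.1685]
ee_rot: [-3.136, 0.192, 0.0]
force: [0.5, 0.6, -2.0]
opening: 0.251
finger_force: 60.0
```

{"method": "step_arm", "body": {"steps": "1 0 0 0 10; 2 0 0 0 10; 2.5 0 0 0 10; 3 0 0 0 10; 3 0 0 0 10"}}

```text
time: 7.82
position: [0.5958, -0.0654, 0.1682]
ee_rot: [-3.136, 0.192, 0.006]
force: [-6.2, 1.0, 1.7]
opening: 0.25
finger_force: 60.3
```

{"method": "step_arm", "body": {"steps": "-0.8 0 0 0 10; -0.8 0 -1 0 10; -0.8 0 -2 0 10; -0.8 0 -2.5 0 10; -0.8 0 -3 0 10; -0.8 0 -3.5 0 10"}}

```text
time: 8.57
position: [0.5962, -0.0655, 0.1715]
ee_rot: [-3.136, 0.192, 0.001]
force: [-2.4, 1.3, -9.2]
opening: 0.25
finger_force: 59.1
```

{"method": "step_arm", "body": {"steps": "0 0 -0.5 0 10; 0 0 -1 0 10; 0 0 -1.5 0 10; 0 0 -2 0 10; 0 0 -2.5 0 10; 0 0 -3 0 10; 0 0 -3.5 0 10; 0 0 -4 0 10; 0 0 -4 0 10"}}

```text
time: 9.7
position: [0.5968, -0.0656, 0.1766]
ee_rot: [3.136, -0.192, 0.001]
force: [-0.8, 0.0, -1.9]
opening: 0.249
finger_force: 59.8
```

{"method": "step_arm", "body": {"steps": "0 0 -3 0 10; 0 0 -7 0 10; 0 0 -11 0 10; 0 0 -15 0 10; 0 0 -19 0 10; 0 0 -23 0 10; 0 0 -27 0 10; 0 0 -30 0 10; 0 0 -30 0 10; 0 0 -30 0 10; 0 0 -30 0 10"}}

```text
time: 11.08
position: [0.5964, -0.0655, 0.2059]
ee_rot: [-3.136, 0.192, 0.001]
force: [-0.0, 1.1, -2.0]
opening: 0.25
finger_force: 59.8
```

Run:
```python
from h import *
p=get_image("scene"); cv2.imwrite("pics/lift.png",cv2.resize(p["frame"][120:250,290:400],(550,650),interpolation=2)[:600])
go(.49,.30,.2067,-7)
```

```text
shift [-150.2 -349.8   -0.7] turn -0.0 cur [ 0.5964 -0.0655  0.2059] -7.01
```

View pics/lift.png

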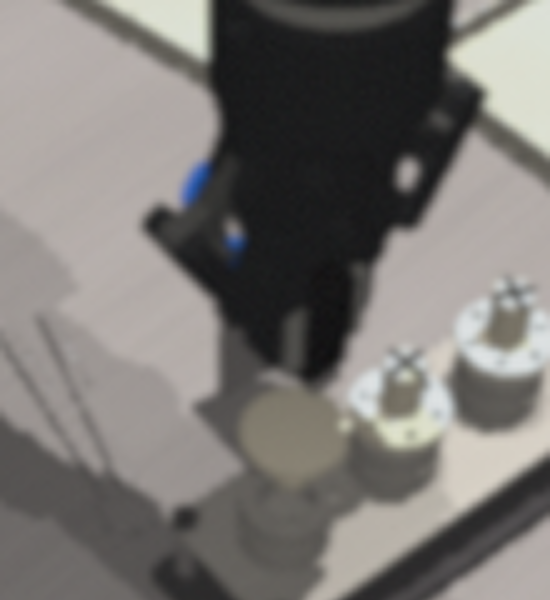

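The stopper hangs level on the fork at crop (290,435), clear of its canister, and the neighbouring caps are untouched. I'll lift further and carry it gently to the tray.

{"method": "step_arm", "body": {"steps": "0 0 -6 0 10; 0 0 -16 0 10; 0 0 -28 0 10; 0 0 -40 0 10; 0 0 -50 0 10; -1 -3 -52 0 10; -4 -10 -52 0 10; -9 -21 -52 0 10; -16 -37 -52 0 10; -24 -55 -52 0 10; -32 -75 -52 0 10; -40 -95 -52 0 10"}}

```text
time: 12.62
position: [0.5677, 0.0357, 0.2581]
ee_rot: [-3.135, 0.19, 0.0]
force: [0.8, 0.5, -2.1]
opening: 0.249
finger_force: 59.8
```

{"method": "step_arm", "body": {"steps": "-3 -8 0 0 10; -10 -24 0 0 10; -19 -44 0 0 10; -28 -66 0 0 10; -38 -88 0 0 10; -47 -110 0 0 10; -57 -132 0 0 10; -66 -154 0 0 10; -76 -176 0 0 10; -84 -196 0 0 10; -90 -212 0 0 10; -94 -222 0 0 10"}}

```text
time: 14.12
position: [0.5018, 0.2664, 0.2581]
ee_rot: [-3.136, 0.191, 0.0]
force: [0.4, -0.2, -3.3]
opening: 0.249
finger_force: 59.9
```

Run:
```python
from h import *
go(.492,.304,.18,-7); p=get_image("scene"); cv2.imwrite("pics/tr.png",cv2.resize(p["frame"][30:170,340:480],(560,560),interpolation=2))
```

```text
shift [-14.3 -36.1  78.1] turn 0.0 cur [0.5018 0.2664 0.2581] -6.97
```

View pics/tr.png

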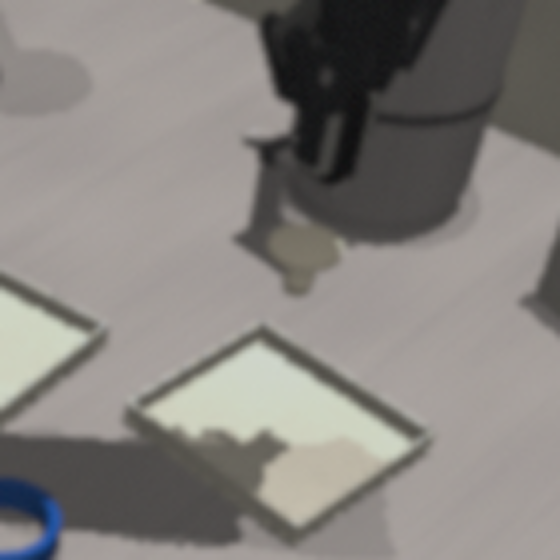

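The stopper is still seated on the fork at crop (303,250), and the leftmost tray is below it. I'll lower it now.

{"method": "step_arm", "body": {"steps": "-4 -10 10 0 10; -10 -26 25 0 10; -14 -36 42 0 10; -14 -36 60 0 10; -14 -36 78 0 10; -14 -36 95 0 10; -14 -36 110 0 10; -14 -36 122 0 10; -14 -36 132 0 10; -14 -36 138 0 10; -14 -36 140 0 10; -14 -36 140 0 10"}}

```text
time: 15.68
position: [0.4928, 0.303, 0.1183]
ee_rot: [-3.135, 0.192, -0.001]
force: [1.0, 0.2, -1.0]
opening: 0.25
finger_force: 59.9
```

{"method": "step_arm", "body": {"steps": "0 0 1 0 10; 0 0 2 0 10; 0 0 3 0 10; 0 0 4 0 10; 0 0 5 0 10; 0 0 5.5 0 10; 0 0 5.5 0 10"}}

```text
time: 16.55
position: [0.4926, 0.3029, 0.1126]
ee_rot: [3.136, -0.192, -0.0]
force: [0.2, -0.1, -1.1]
opening: 0.249
finger_force: 59.9
```

{"method": "step_arm", "body": {"steps": "0 0 0.7 0 10; -2 0 0.7 0 10; -5 0 0.7 0 10; -9 0 0.7 0 10; -14 0 0.7 0 10; -20 0 0.7 0 10; -27 0 0.7 0 10; -35 0 0.7 0 10; -43 0 0.7 0 10; -50 0 0.7 0 10; -56 0 0.7 0 10; -58 0 0.7 0 10"}}

```text
time: 18.05
position: [0.4347, 0.3101, 0.1119]
ee_rot: [-3.136, 0.191, 0.0]
force: [0.8, 0.5, -2.3]
opening: 0.255
finger_force: 59.9
```

Run:
```python
from h import *
go(.4588,-.3024,.18,12)
p=get_image("scene")
for d in nets.cut_out(p,"stopper")[:4]: c=cen(d["mask"]);print(round(d["confidence"],2),d["box"],atz(p,[c],.035)[0].round(3))
cv2.imwrite("pics/st.png",p["frame"])
f=p["frame"]; print("expect",proj(p,[.489,.303,.035]))
```

```text
shift [ 98.4 605.  -68.1] turn -19.0 cur [0.4347 0.3101 0.1119] -6.98
0.55 [408.9, 123.4, 419.0, 136.6] [0.491 0.298 0.035]
expect [[411.19089025 128.77450122]]
```

{"method": "step_arm", "body": {"steps": "0 0 -30 0 10; 0 0 -68 0 10; 8 50 -70 0 10; 17 105 -70 0 10; 26 160 -70 0 10; 35 215 -70 0 10; 44 270 -70 0 10; 53 325 -70 0 10; 62 380 -70 0 10; 71 435 -70 0 10; 80 490 -70 0 10; 88 540 -70 0 10"}}

```text
time: 19.65
position: [0.4565, -0.2392, 0.182]
ee_rot: [3.135, -0.193, 0.001]
force: [1.5, 0.1, -0.8]
opening: 0.25
finger_force: 60.1
```

Run:
```python
from h import *
go(.4588,-.3024,.0867,12)
```

```text
shift [10.  62.4 95.3] turn -19.1 cur [ 0.4565 -0.2392  0.182 ] -7.06
```

{"method": "step_arm", "body": {"steps": "4 30 0 0 10; 10 62 10 0 10; 10 62 30 0 10; 10 62 55 0 10; 10 62 75 0 10; 10 62 87 0 10; 10 62 92 0 10; 10 62 94 0 10; 10 62 95 0 10; 10 62 95.5 0 10; 10 62 95.5 0 10"}}

```text
time: 21.02
position: [0.4593, -0.2996, 0.0868]
ee_rot: [3.135, -0.192, 0.001]
force: [-0.0, -0.2, -0.3]
opening: 0.248
finger_force: 60.2
```

{"method": "step_arm", "body": {"steps": "0 0 0.4 0 10; 0 0 0.4 0 40; 0 0 0.4 0 60; 0 0 0.4 0 85; 0 0 0.4 0 85; 0 0 0.4 0 85; 0 0 -30 0 85; 0 0 -70 0 85; 0 0 -110 0 85; 0 0 -110 0 85"}}

```text
time: 22.28
position: [0.4604, -0.3004, 0.1995]
ee_rot: [3.133, -0.192, 0.008]
force: [0.5, 0.8, -0.6]
opening: 0.994
finger_force: 0.0
```

Run:
```python
from h import *
p=get_image("scene")
for d in nets.cut_out(p,"puller")[:2]: print(d["confidence"],d["box"],cen(d["mask"]))
for z in(.055,.057): pass
a=np.array([.6192,-.323]);b=np.array([.6242,-.3271]);print((a+b)/2)
# cap: circle-fit of flange via white blob in both views
f=p["frame"][300:345,240:285]; cv2.imwrite("pics/cap_s.png",f)
t=cv2.imread("pics/top0.png"); s=cv2.imread("pics/scene0.png")
cv2.imwrite("pics/cap.png",np.hstack([cv2.resize(t[140:180,375:435],(390,260),interpolation=2),cv2.resize(s[300:345,235:295],(400,300),interpolation=2)[:260]]))
go(.6217,-.325,.18,-7)
```

```text
0.92 [204.4, 236.5, 231.9, 274.3] [216.66994106 252.61886051]
[ 0.6217  -0.32505]
shift [164.7   5.4  16.5] turn -0.0 cur [ 0.4588 -0.2995  0.1964] -7.01
```

View pics/cap.png

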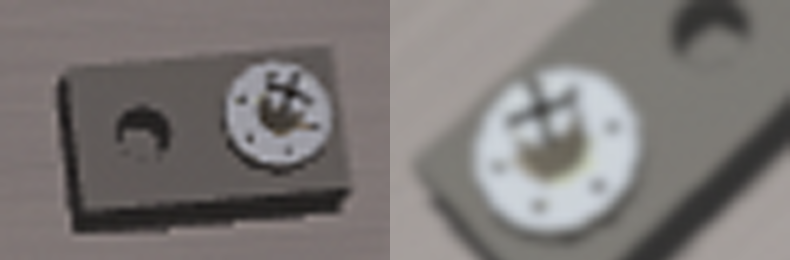

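The cap's flange disc is centred at crop (279,113) in the top view and (556,150) in the scene view; the knob stands at its centre. That gives pixels (417.5,157.1) and (259.5,322.1).

Run:
```python
from h import *
for n,c in(("top",(417.5,157)),("scene",(259.5,322.1))):
    p=get_image(n); print(n,atz(p,[c],.046)[0].round(4))
go(.6217,-.325,.18,-7)
```

```text
top [ 0.6224 -0.3254  0.046 ]
scene [ 0.6203 -0.3257  0.046 ]
shift [165.3   5.8  15. ] turn 0.0 cur [ 0.4584 -0.2992  0.1953] -7.0
```

{"method": "step_arm", "body": {"steps": "40 1.5 10 0 60; 85 3 15 0 60; 130 5 15 0 60; 165 6.3 20 0 60; 165 6.3 50 0 60; 165 6.3 90 0 60; 165 6.3 110 0 60; 165 6.3 120 0 60; 165 6.3 123 0 60; 165 6.3 123 0 60"}}

```text
time: 23.72
position: [0.6223, -0.326, 0.0739]
ee_rot: [3.135, -0.192, 0.001]
force: [0.5, 0.6, -0.2]
opening: 0.702
finger_force: 0.0
```

Run:
```python
from h import *
go(.6213,-.3256,.072,-7);print(readout.sense()["q"].round(2))
```

```text
shift [-1.  -0.3  1.8] turn -0.0 cur [ 0.6223 -0.326   0.0739] -7.01
[ 0.51  0.78 -0.11  1.48  0.1   0.89 -1.33]
```

{"method": "step_arm", "body": {"steps": "-1 -0.3 1.8 0 60; -1 -0.3 1.8 0 40; -1 -0.3 1.8 0 25; -1 -0.3 1.8 0 8; -1 -0.3 1.8 0 8; -1 -0.3 1.8 0 8; -1 -0.3 1.8 0 8"}}

```text
time: 24.6
position: [0.6212, -0.3256, 0.072]
ee_rot: [3.135, -0.192, 0.001]
force: [-1.2, -0.3, 6.3]
opening: 0.188
finger_force: 58.9
```

{"method": "step_arm", "body": {"steps": "0 0 -15 0 8; 0 0 -50 0 8; 0 0 -90 0 8; 0 0 -120 0 8; 0 0 -120 0 8"}}

```text
time: 25.22
position: [0.6222, -0.326, 0.1951]
ee_rot: [3.134, -0.192, 0.008]
force: [-0.3, -0.4, -0.2]
opening: 0.185
finger_force: 58.6
```

Run:
```python
from h import *
go(.5923,-.0655,.155,-7); p=get_image("scene")
for d in nets.cut_out(p,"vent_cap")[:4]: c=cen(d["mask"]);print(round(d["confidence"],2),d["box"],c,atz(p,[c],.164)[0].round(3))
pos,_=tcp(); print("exp flange px",proj(p,pos-[0,0,.026]))
```

```text
shift [ -61.7 -254.9   39.4] turn -0.0 cur [ 0.6222 -0.326   0.1951] -7.01
0.82 [239.1, 279.8, 261.9, 307.8] [249.20051414 297.33933162] [ 0.624 -0.326  0.164]
0.21 [380.9, 175.8, 400.4, 197.4] [390.41258741 185.97552448] [0.636 0.005 0.164]
exp flange px [[248.039188   295.07376128]]
```

{"method": "step_arm", "body": {"steps": "-8 -35 0 0 8; -20 -85 0 0 8; -33 -135 0 0 8; -45 -185 0 0 8; -55 -230 0 0 8; -61 -252 0 0 8; -61.2 -255 10 0 8; -61.2 -255 25 0 8; -61.2 -255 37 0 8; -61.2 -255 37 0 8; -61.2 -255 37 0 8"}}

```text
time: 26.7
position: [0.5915, -0.0656, 0.1545]
ee_rot: [3.136, -0.193, -0.0]
force: [-0.1, -0.6, -0.0]
opening: 0.187
finger_force: 58.6
```

Run:
```python
from h import *
go(.5923,-.0655,.155,-7); p=get_image("scene"); pos,_=tcp()
o=cv2.resize(p["frame"][170:250,310:390],(560,560),interpolation=2)
d=nets.cut_out(p,"vent_cap")
for d in d[:4]: print(round(d["confidence"],2),d["box"])
print("exp flange ctr",proj(p,pos-[0,0,.026]), "rim ctr", proj(p,[.5923,-.0655,.08]))
# bright flange blob
x,y=proj(p,pos-[0,0,.026])[0].astype(int)
g=p["frame"].min(2)[y-18:y+22,x-18:x+18]; print("\n".join(" ".join(f"{v//10:2d}" for v in r[::2]) for r in g[::2]))
```

```text
shift [ 0.8 -0.2 -0.5] turn -0.1 cur [ 0.5915 -0.0656  0.1545] -7.06
0.78 [341.0, 194.4, 356.3, 214.6]
0.63 [204.6, 233.4, 230.5, 276.1]
exp flange ctr [[347.90030026 204.69058168]] rim ctr [[347.18068857 219.19833902]]
 4  4 10 15  6  2  2  2  2  2  2  2  2  3  2  2  8 16
 3  4  8 13  6  2  2  2  2  2  2  2  2  2  2  3 10 17
 2  3  5  7  4  2  2  2  2  2  2  2  2  3  4  7 15 17
 2  2  2  3  2  2  2  2  2  2  4  3  2  4  6 11 17 17
 3  2  2  2  2  2  2  2  2  3  5  5  3  3  6 12 17 20
10  4  2  2  2  2  2  2  2  2  6  9  6  4  6 14 20 22
16 12  6  2  2  2  2  2  3  5  5  9  6  4  9 16 20 20
16 16 13  8  3  2  2  2  5  7  8  9  5  4 11 14 16 20
16 16 16 15  9  3  2  2  6  7  8  9  5  5 12 14 11 14
14 16 16 16 12  5  2  3  6  7  8  9  8  9 12 15 11 10
14 15 15 16 12  8  4  3  6  7  8 10 11 11 11 12  9 10
14 14 14 15 13 10  9  7  7  8 10 11 10 10 11  9  8  9
14 14 14 14 14 11 11 11 10  9 11 11 10 10 10  9  7  8
14 14 14 14 14 13 11 10 10 10 11 11 11 10  9  8  7  8
14 14 14 14 14 13 10  9 10 10 10 10 10  9  9  8  7  8
14 14 13 11  9  9  8  8  9  9  8  8  9 10  9  9  8  8
14 12 10  9  9  9  8  8  9  9  8  8  8 10  9  9  9  9
10  9  9  9  8  9  8  9  9  9  9  8  8  9  9 10 14 14
 7  9  9  9  8  8  9  9  9  9  9  9  9  9 11 15 16 16
 7  9  9  9  8  8  8  9  9  9  9  9  9  9 15 17 17 17
```

{"method": "step_arm", "body": {"steps": "0.6 0 4 0 8; 0.6 0 9 0 8; 0.6 0 13 0 8; 0.6 0 16 0 8; 0.6 0 18 0 8; 0.6 0 20 0 8; 0.6 0 21 0 8; 0.6 0 21 0 8"}}

```text
time: 27.8
position: [0.592, -0.0649, 0.1336]
ee_rot: [-3.136, 0.192, -0.0]
force: [-0.2, -0.8, -1.0]
opening: 0.182
finger_force: 58.6
```

{"method": "step_arm", "body": {"steps": "0 0 1 0 8; 0 0 2 0 8; 0 0 3 0 8; 0 0 4 0 8; 0 0 5 0 8; 0 0 5 0 8"}}

```text
time: 28.55
position: [0.592, -0.0652, 0.1287]
ee_rot: [3.135, -0.192, 0.0]
force: [0.5, -0.7, 1.1]
opening: 0.185
finger_force: 58.8
```

{"method": "step_arm", "body": {"steps": "0 0 1 0 8; 0 0 2 0 8; 0 0 3 0 8; 0 0 4 0 8; 0 0 5 0 8; 0 0 6 0 8; 0 0 6 0 8"}}

```text
time: 29.42
position: [0.5917, -0.0649, 0.1218]
ee_rot: [-3.136, 0.192, 0.002]
force: [2.0, -0.6, -6.3]
opening: 0.189
finger_force: 58.6
```

{"method": "step_arm", "body": {"steps": "0 0 1 0 8; 0 0 2 0 8; 0 0 3 0 8; 0 0 4 0 8; 0 0 5 0 8; 0 0 5 0 8"}}

```text
time: 30.18
position: [0.592, -0.0651, 0.118]
ee_rot: [3.136, -0.192, 0.001]
force: [-1.0, -0.1, 2.8]
opening: 0.187
finger_force: 59.4
```

{"method": "step_arm", "body": {"steps": "0 0 1 0 8; 0 0 2 0 8; 0 0 3 0 8; 0 0 3 0 8"}}

```text
time: 30.68
position: [0.5922, -0.0651, 0.1177]
ee_rot: [3.135, -0.192, 0.004]
force: [-8.2, -1.9, 25.7]
opening: 0.185
finger_force: 62.1
```

It stopped hard at 25.7 N with the TCP at 0.1177, the expected home height. I'll relax the press, release with a small opening and retreat.

{"method": "step_arm", "body": {"steps": "0 0 -3 0 8; 0 0 -3 0 30; 0 0 -3 0 36; 0 0 -3 0 36; 0 0 -15 0 36; 0 0 -50 0 36; 0 0 -90 0 36; -40 0 -110 0 36; -90 0 -110 0 36; -140 0 -110 0 36; -140 0 -110 0 36"}}

```text
time: 32.05
position: [0.4496, -0.0477, 0.2255]
ee_rot: [3.135, -0.192, -0.002]
force: [0.8, 0.6, 0.2]
opening: 0.421
finger_force: 0.0
```

Run:
```python
from h import *
s=readout.sense();print(s["position"],s["opening"])
t=get_image("top");p=get_image("scene")
for l in("vent_cap","stopper","puller"):
    for n,q in(("top",t),("scene",p)):
        for d in nets.cut_out(q,l)[:4]: c=cen(d["mask"]);print(l,n,round(d["confidence"],2),d["box"],atz(q,[c],.09)[0].round(3))
# symmetric check: caps' flange centres proj vs knob tops expected if home
f=p["frame"];c=f[165:250,310:410];cv2.imwrite("pics/end.png",np.hstack([cv2.resize(c,(500,425),interpolation=2),cv2.resize(f[225:285,185:245],(300,425))]))
print("exp knob top px home",proj(p,[.5923,-.0655,.12]),"14 high",proj(p,[.5923,-.0655,.134]))
```

```text
[ 0.44956806 -0.04766733  0.22554509] 0.42147967107912476
vent_cap top 0.31 [258.9, 157.4, 282.0, 194.8] [0.573 0.068 0.09 ]
vent_cap scene 0.75 [338.3, 201.8, 357.5, 225.3] [ 0.589 -0.063  0.09 ]
vent_cap scene 0.35 [424.4, 208.1, 487.4, 267.6] [0.777 0.048 0.09 ]
vent_cap scene 0.31 [202.4, 236.4, 234.2, 277.0] [ 0.472 -0.303  0.09 ]
stopper top 0.51 [175.3, 215.1, 191.9, 230.9] [0.479 0.29  0.09 ]
stopper top 0.46 [259.2, 158.9, 283.2, 191.7] [0.573 0.069 0.09 ]
stopper scene 0.46 [403.9, 124.8, 419.0, 139.9] [0.523 0.239 0.09 ]
puller top 0.73 [257.4, 156.7, 285.5, 193.0] [0.575 0.071 0.09 ]
puller top 0.65 [403.9, 210.4, 419.3, 237.5] [ 0.435 -0.288  0.09 ]
exp knob top px home [[347.92603697 207.62313315]] 14 high [[348.20253218 203.32827167]]
```

```bash
python3 -c "
from plant import env
print(env.finish_job())"
```

```text
the job is handed in; nothing more can be done
None
```

The job is handed in, with no verdict returned: the stopper came off and is in the left tray, the puller is back on the bench, and the spare vented cap is pressed home to a hard stop in the opened canister. The final picture checks relied on the detector alone, because my ten views were used up.

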